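# Fit a sanding drum on the spindle sander

### The arm

A 6-joint arm with a two-finger parallel gripper is mounted at the origin on the work surface. World frame = base frame: x ahead of the robot, y to its left, z up, the work surface at z = 0. Lengths are in mm, angles in degrees, forces in N, time in s.
With the tool pointing down it reaches from about 325 to 775 mm from the base axis. Payload 9.3 kg.
Tool frame: the origin (TCP) lies at the very end of the fingers, on their centre line; the grasp point (between the pads) lies 19 mm behind it; z points along the fingers, y is the line along which they close (so a half turn about z gives the same grasp; the last joint's range is limited). The gripper opens to 85 mm and grips with 20 to 120 N. Pads are 22 mm wide; open, the fingers measure 114 mm over their backs; the gripper's body (76 mm by 85 mm) begins 54 mm behind the grasp point. The pads swing forward as they close: fully open they stand 13 mm farther back than shut.
Start: joints at [60.871, 14.817, 1.232, 76.415, 0, 81.257], TCP at [191.588, 515.549, 231.279] pointing down, gripper open.
Joint ranges: [-174.27, 174.27], [-52.1, 104.24], [-59.71, 78.15], [-110.17, 111.67], [-87.03, 83.33], [-180, 180]. Speed limits (degrees/s): [127.2, 127.2, 159.86, 180, 180, 180].

### API

Orientations are given as [roll, pitch, yaw] about the fixed x, y, z axes, in that order (R = Rz(yaw) Ry(pitch) Rx(roll)).
In Python, from cell import sensors, snapshot, hand_in gives the robot as it stands.
- The arm moves only by the tool arm_command, never from a script. Its argument "commands" is a list of rows, each a list of 2 entries, a list of its own where there are three numbers: the shift along the world's x, y, z in cm, then the turn, a rotation vector about the world's x, y, z in degrees. A call has 1 to 8 rows; each row shifts and turns the commanded pose from where the row before left it; what a row does not reach is not made up. A row lasts 1/8 s, in which the tool goes at most 62.5 mm and 10.7 degrees, less where a joint would pass 70% of its speed; a pose out of reach is approached as far as the arm can. A call is refused whole if a number of a shift passes 6.25 or a number of a turn 10.7, either way. A call with a gripper value outside its range is refused whole. "jaw" is the closure, from 0 (fully open) to 1 (shut), set as the call begins (left out, the last holds). The fingers move at their own pace and stop on an object; "force" is the grip in N (left out, the last holds). Time passes only in rows, so rows that do not move let the fingers close. It gives the time, the measured TCP pose, the force, the opening and the grip force at its end, in the units of the state.
- sensors.state(): the state, without advancing time (a new reading comes with each control period).
- snapshot(name): name is "scene" or "side" or "wrist"; returns a dict with "color" (384x512x3 uint8, red, green, blue), "depth" (384x512 float32, mm along the optical axis (not along the pixel's ray), 0 where there is no reading), "intrinsics" (3x3 intrinsics, pixels), "distortion" ([k1, k2, p1, p2, k3] as OpenCV has them; the pictures are not rectified), "eye" and "attitude" of the camera in the world. Camera axes: x right, y down, z forward; pixel columns grow to the right and rows downward; lengths in mm; the calibration is good to about 2 mm. A picture is of the moment at which its call begins.
- hand_in(): hands the job in; it is judged then, once.
The state is a dict: "time": time; "joint_positions": joint angles; "qvel": joint speeds; "effort": joint torques, N m; "ee_pos": TCP position; "orientation": TCP orientation; "contact_force": force on the tool from outside, world axes, zero at the start; "moment": the same for the moment, N m; "finger_gap": opening from 0.0 (shut) to 1.0 (fully open); "grip_force": force on a finger pad.
Only numpy, scipy, OpenCV 4.12 (cv2) and the standard library are available. Lean on these libraries where they do the work, as an engineer would, in place of code of your own. Each camera call takes 0.05 s, during which the arm holds its last target. There are 200 camera calls.

### The job

Set up the spindle sander with the middle-sized of the three sanding drums: lower it squarely down over the spindle without forcing or dropping it, and turn it under a light push until its notched foot drops over the drive key and the drum sits fully home. Then lower the flanged clamp washer over the spindle until it lies flat on top of the drum; leave the nut for me, and leave the other drums and everything else where they are.

Things in the scene. Friction and masses are not known exactly. Their poses are not given: they have to be found in the camera images.
- sander: Spindle sander let into the bench (fixed, off): flat cast table plate 320 x 320 mm along its x and y axes, top 20 mm above the bench, with a round throat opening 56 mm in diameter in the middle where the spindle stands upright. A switch box 50 mm high stands at its -x edge, a dust port 61 mm high at its +x edge. Origin: on the spindle's axis at bench height; z up.
- spindle_tip (a point): Centre of the spindle's top end, 118 mm above the bench. The spindle is a plain upright steel rod 12.7 mm in diameter; its last 4 mm taper to 8 mm. It can be turned but is stiff (0.25 N m): light rubbing does not move it, and a drum engaged on the key turns it along.
- seat (a point): Centre of the seat flange in the throat: 40 mm in diameter, top face 8 mm above the bench (12 mm below the table's top). On it lies the drive key, a level steel bar 6 x 6 mm and 35 mm long, right through the spindle, its flat top 14 mm above the bench. The key's direction about the spindle differs each time and is not measured (this point's axes are the sander's): find it by feel.
- drum_mid: The middle-sized sanding drum, the one to fit: upright cylinder 38 mm in diameter, 90 mm tall over all, 0.14 to 0.28 kg, bore of 14.2 mm right through along its axis (1.5 mm more than the spindle). It stands over a dowel on the drum board. Fully home its underside is 8 mm above the bench; resting on the key, not engaged, 14 mm. Origin: centre of the underside, z up along the bore.
- drum_foot (a point): Centre of drum_mid's underside. The lowest 8 mm of the drum are a steel foot, 36 mm in diameter, with four notches at right angles, 7.5 mm wide and 8 mm deep, along the drum's +x, -x, +y and -y: it drops over the drive key at every quarter turn, with about 0.04 rad of play either way.
- drum_top (a point): Centre of drum_mid's top face, 90 mm above its underside. The abrasive cover, where it is gripped, reaches from 8 to 90 mm height. With the drum home, 20 mm of spindle stand out above this face: grip high enough to leave the gripper room for it.
- drum_large: Sanding drum 60 mm in diameter, else like drum_mid; on the drum board. Leave alone.
- drum_small: Sanding drum 26 mm in diameter, else like drum_mid; on the drum board. Leave alone.
- board: Plywood drum board 270 x 100 x 15 mm (fixed), long along its x axis, with three upright dowels 11 mm in diameter in a row along x at -85, 0 and +85 mm, their tops 46 mm above the bench; a drum stands loosely over each one on the board's top face, 15 mm above the bench; which drum is on which dowel varies. Origin: centre of the underside.
- washer: Flanged steel clamp washer, about 0.05 kg, lying flange down on the sander's table: flange 34 mm in diameter and 4 mm thick, above it a hub 24 mm in diameter from 4 to 11 mm height, with a bore of 14.6 mm right through. Grip it by the hub. Origin: centre of the underside, z up. In place on the fitted drum its underside is 98 mm above the bench.
- nut: Hexagon nut 19 mm across flats, 10 mm high, lying on the sander's table on the other side of the spindle from the washer (which side is which varies). Origin: centre of the underside. Leave alone.
- bridge: Dark wooden guitar bridge blank 28 x 150 x 10 mm lying on the far part of the sander's table. Origin: centre of the underside. Leave alone.
- glue_bottle: White squeeze bottle, 50 mm in diameter, 128 mm tall, standing on the bench. Origin: centre of the underside. Leave alone.
- brush: Bench brush 220 mm long lying on the bench along its own x. Origin: middle of its underside. Leave alone.
- cam_clamp: Wooden cam clamp with a steel bar 240 mm long lying on the bench. Origin: on its underside near the bar. Leave alone.
Things that resemble listed ones, but are neither listed nor needed, are in the scene too. What is shaped like the drum_mid but red or yellow is not meant.

How it is judged:
By the outcome, as a careful person would: the job done as asked, in the order asked, and still so for the second after the job is handed in, with the robot touching nothing.
It also fails if it takes over 72 s, if anything falls off the work surface, if the arm or the gripper's body presses on something with over 40 N, if the wrist force passes 120 N, or if a joint passes its speed limit or range.

## Working session

There is one attempt and no reset: what is moved stays moved. The work goes in short steps, Python scripts to look and compute and a tool call to move; the robot and the scene stay as the last step left them, time stands still between calls to the robot, and variables do not carry over. Pictures are saved under pics/ and viewed, at most 12 in all, crops included, and the job is handed in when it is done.

Besides the shell and the picture viewer there is one more tool, called after ">>>" as name(argument=value, ...), one argument or row to a line, values as JSON. arm_command: Moves the arm, as the interface text tells. Its arguments: {"type":"object","properties":{"commands":{"type":"array","items":{"type":"array"}},"jaw":{"type":"number"},"force":{"type":"number"}},"required":["commands"]}

```bash
mkdir -p pics; ls
cat > h.py <<'E'
import numpy as np, cv2, pickle
from cell import sensors, snapshot, hand_in
def take(name, tag):
    s=snapshot(name); pickle.dump(s,open(f'pics/{tag}.pkl','wb'))
    cv2.imwrite(f'pics/{tag}.png', s['color'][:,:,::-1]); return s
def load(tag): return pickle.load(open(f'pics/{tag}.pkl','rb'))
def rot(s):
    a=np.array(s['attitude'],float)
    if a.shape==(3,3): return a
    from scipy.spatial.transform import Rotation as R
    return R.from_euler('xyz',a,degrees=True).as_matrix()
def ray(s,u,v):
    p=cv2.undistortPoints(np.array([[[u,v]]],float),np.array(s['intrinsics'],float),np.array(s['distortion'],float))[0,0]
    return np.array(s['eye'],float), rot(s)@np.array([p[0],p[1],1.])
def on_z(s,u,v,z):
    e,d=ray(s,u,v); return e+d*(z-e[2])/d[2]
def dep(s,u,v):
    e,d=ray(s,u,v); return e+d*float(s['depth'][int(round(v)),int(round(u))])
def proj(s,P):
    Rm=rot(s); c=(np.array(P,float).reshape(-1,3)-np.array(s['eye'],float))@Rm
    return cv2.projectPoints(c,np.zeros(3),np.zeros(3),np.array(s['intrinsics'],float),np.array(s['distortion'],float))[0][:,0]
def cloud(s):
    h,w=s['depth'].shape; u,v=np.meshgrid(np.arange(w),np.arange(h))
    p=cv2.undistortPoints(np.stack([u,v],-1).reshape(-1,1,2).astype(float),np.array(s['intrinsics'],float),np.array(s['distortion'],float))[:,0]
    c=np.c_[p,np.ones(len(p))]*s['depth'].reshape(-1,1)
    return (c@rot(s).T+np.array(s['eye'],float)).reshape(h,w,3)
def crop(s,u0,v0,u1,v1,k,tag):
    cv2.imwrite(f'pics/{tag}.png',cv2.resize(s['color'][v0:v1,u0:u1,::-1],None,fx=k,fy=k,interpolation=cv2.INTER_CUBIC))
E
python3 - <<'E'
from h import *
a=take('scene','scene0');b=take('side','side0');c=take('wrist','wrist0')
for s in(a,b,c): print(s['eye'],s['attitude'])
cv2.imwrite('pics/all.png',cv2.resize(np.hstack([a['color'],b['color']])[:,:,::-1],(800,300)))
print(sensors.state())
E
```

```text
pics
[ 981.95166291  639.91616233 1177.02298372] [-1.46132103e+02  1.14505042e-01  1.46891234e+02]
[428.66902979 740.48979248 950.37945686] [-138.53129182    0.80519935 -170.68343954]
[120.90715148 540.62774482 373.29022024] [1.62811138e+02 1.02120230e-01 6.95548321e+01]
{'time': 0.15, 'joint_positions': array([ 6.08706379e+01,  1.48423113e+01,  1.20046691e+00,  7.64163452e+01,
       -1.81182203e-03,  8.12552866e+01]), 'qvel': array([ 0.03493808, -0.04310074,  0.14110207,  0.04773262,  0.05661595,
       -0.08839542]), 'effort': array([ 1.80054882e-03, -5.55973041e+01,  3.44660962e+01,  1.13547887e-02,
       -1.76044114e-04, -1.97045341e-05]), 'ee_pos': array([191.49572454, 515.35597667, 230.81987071]), 'orientation': array([-1.79942211e+02, -7.05591713e-03,  1.59615349e+02]), 'contact_force': array([-0.65242351, -1.31652964, -0.98284542]), 'moment': array([0.02506438, 0.02097818, 0.01303706]), 'grip_force': 0.0, 'finger_gap': 1.0030481072683206}
```

View pics/scene0.png

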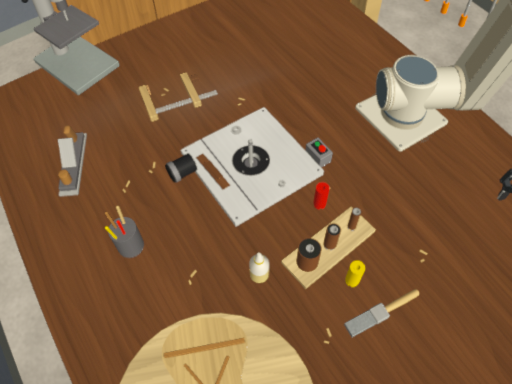

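View pics/side0.png

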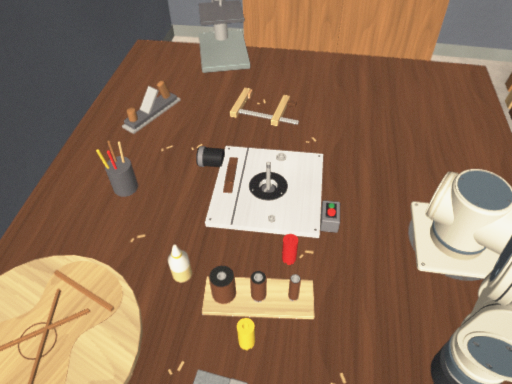

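The scene view shows the drum board with the large drum at (308,255), the middle one at (332,235) and the small one at (354,218). The red decoy is at (321,195), the yellow at (355,273), and the spindle at (251,150). The side view shows the large drum at (222,285), the middle at (258,286), the small at (294,288) and the spindle tip at about (268,166). Next I'll enlarge both views.

Run:
```python
from h import *
a=load('scene0');b=load('side0')
A=cv2.resize(a['color'][110:290,205:385],None,fx=3.3,fy=3.3,interpolation=cv2.INTER_CUBIC)
B=cv2.resize(b['color'][140:320,195:345],None,fx=3.3,fy=3.3,interpolation=cv2.INTER_CUBIC)
I=np.hstack([A[:,:],B]); print(I.shape)
I=cv2.resize(I,None,fx=800/I.shape[1],fy=800/I.shape[1],interpolation=cv2.INTER_AREA);print(I.shape, 800/(330*3.3)*3.3)
cv2.imwrite('pics/crop1.png',I[:,:,::-1])
for n,s in(('scene',a),('side',b)):
    P=cloud(s); z=P[...,2]
    for lab,lo,hi in (('drumtops',100,110),('spindle',112,122)):
        m=(z>lo)&(z<hi)&(P[...,0]>100)&(P[...,0]<800)
        k,L,st,c=cv2.connectedComponentsWithStats(m.astype(np.uint8))
        for i in range(1,k):
            if st[i,4]>3: print(n,lab,st[i].tolist(),c[i].round(1),np.median(P[L==i],0).round(1),np.ptp(P[L==i],axis=0).round(0))
```

```text
(594, 1089, 3)
(436, 800, 3) 2.424242424242424
scene drumtops [381, 100, 10, 10, 19] [384.5 106.2] [105.8   7.6 105.9] [14. 43.  8.]
scene drumtops [248, 143, 4, 3, 8] [249.2 144. ] [547.3 -99.5 104. ] [ 9.  7. 10.]
scene drumtops [352, 207, 9, 10, 53] [355.9 211. ] [429.6 247.8 104.1] [22. 25.  8.]
scene drumtops [327, 223, 14, 14, 138] [333.4 229. ] [512.5 258.  103.8] [38. 39.  9.]
scene drumtops [298, 238, 24, 22, 386] [309.3 248.1] [597.8 268.6 103.9] [62. 60. 10.]
scene drumtops [254, 255, 10, 8, 33] [258.4 259.2] [723.6 224.7 104.8] [24. 20.  9.]
scene spindle [382, 100, 10, 8, 25] [385.8 104.7] [109.   11.  115.7] [14. 40.  9.]
scene spindle [248, 139, 4, 4, 9] [249.7 140.2] [ 541.6 -104.2  115.9] [9. 9. 6.]
scene spindle [255, 255, 7, 5, 17] [258.9 257.1] [721.4 224.  116.7] [15. 12.  8.]
side drumtops [266, 165, 5, 3, 12] [268.2 166.1] [ 539.1 -100.7  105.4] [12.  8.  9.]
side drumtops [425, 212, 6, 5, 11] [427.5 214.3] [106.2  14.  105.5] [10. 14. 10.]
side drumtops [171, 249, 10, 9, 42] [175.9 253.6] [716.  228.9 105.3] [21. 25. 10.]
side drumtops [208, 265, 27, 24, 451] [221.  276.4] [595.9 271.1 103.6] [60. 61.  9.]
side drumtops [250, 271, 17, 15, 175] [258.  277.8] [510.8 261.2 103.9] [37. 38.  7.]
side drumtops [290, 274, 11, 12, 77] [295.1 279.2] [426.2 252.8 103.9] [24. 28.  8.]
side spindle [267, 161, 4, 5, 11] [268.2 162.9] [ 539.4 -100.7  116.9] [ 8. 12.  7.]
side spindle [426, 210, 7, 6, 18] [428.9 212.6] [105.8  16.8 117.4] [13. 17.  9.]
side spindle [172, 248, 7, 6, 21] [174.6 250.5] [717.7 226.4 116.7] [13. 12.  9.]
```

View pics/crop1.png

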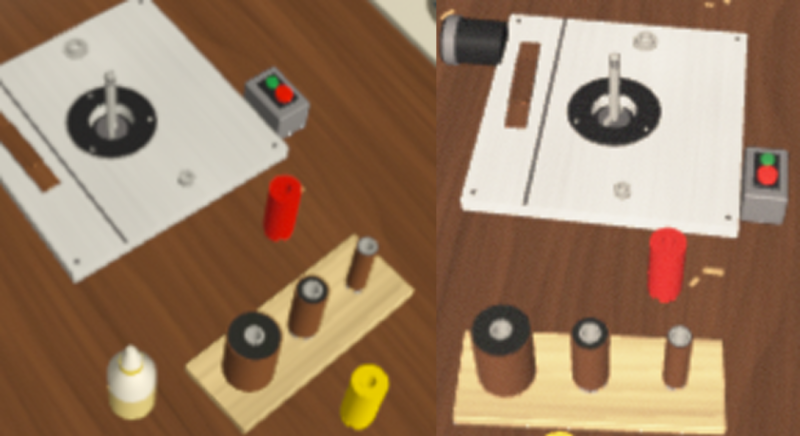

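The middle of the three brown drums is the one to fit: scene (333,229), side (258,278), about 38 mm in diameter. Its diameter falls between the 60 mm and 26 mm drums, and the red and yellow lookalikes are excluded. The larger ring on the table at scene (236,130) is the washer, and the smaller hex at (282,183) is the nut. I'll move the wrist camera over the drum.

>>> arm_command(
  commands=[
    [[4,-3.2,0],[0,0,3.4]],
    [[4,-3.2,0],[0,0,3.4]],
    [[4,-3.2,0],[0,0,3.4]],
    [[4,-3.2,0],[0,0,3.4]],
    [[4,-3.2,0],[0,0,3.4]],
    [[4,-3.2,0],[0,0,3.4]],
    [[4,-3.2,0],[0,0,3.4]],
    [[4,-3.2,0],[0,0,3.4]],
  ],
  jaw=0.3,
  force=40,
)

```text
time: 1.15
ee_pos: [512.7, 258.3, 231.1]
orientation: [-180.0, -0.0, -173.1]
contact_force: [-0.2, 0.1, -0.6]
finger_gap: 0.699
grip_force: 0.0
```

>>> arm_command(
  commands=[
    [[0,0,0],[0,0,0]],
    [[0,0,0],[0,0,0]],
    [[0,0,0],[0,0,0]],
  ],
)

```text
time: 1.52
ee_pos: [510.7, 260.3, 231.4]
orientation: [180.0, -0.0, -173.1]
contact_force: [0.3, 1.0, -0.3]
finger_gap: 0.7
grip_force: 0.0
```

Run:
```python
from h import *
t=sensors.state(); print(t['time'],t['ee_pos'],t['orientation'],t['joint_positions'],t['finger_gap'],t['contact_force'])
s=take('wrist','w1'); P=cloud(s); z=P[...,2]
for lab,lo,hi in (('drumtops',100,111),):
    m=(z>lo)&(z<hi)
    k,L,st,c=cv2.connectedComponentsWithStats(m.astype(np.uint8))
    for i in range(1,k):
        if st[i,4]>100:
            cn=max(cv2.findContours((L==i).astype(np.uint8),cv2.RETR_EXTERNAL,cv2.CHAIN_APPROX_NONE)[0],key=len)
            print(lab,st[i].tolist(),cv2.minEnclosingCircle(cn),np.median(P[L==i],0).round(1),P[L==i].min(0).round(1),P[L==i].max(0).round(1))
print(s['eye'],s['attitude'])
```

```text
1.525 [510.72410585 260.30219637 231.40499268] [ 1.79992236e+02 -6.63525191e-03 -1.73126543e+02] [1.86161601e+01 1.71106087e+01 4.47864322e+00 7.73729507e+01
 8.95227006e-03 1.17427034e+01] 0.6995159510702055 [ 0.28808759  1.00189008 -0.30529032]
drumtops [233, 86, 28, 28, 429] ((246.8441619873047, 99.2662353515625), 13.902042388916016) [428.8 246.8 104.5] [416.4 233.7 100.5] [441.4 259.4 106.9]
drumtops [228, 167, 37, 37, 921] ((246.2725067138672, 185.2298583984375), 18.358156204223633) [512.3 255.9 104.4] [494.2 237.3 100. ] [532.4 274.9 106.6]
drumtops [220, 233, 53, 48, 1906] ((245.91600036621094, 257.1319885253906), 26.369327545166016) [595.1 265.2 104.3] [567.8 235.9 100. ] [627.3 295.3 106.3]
[435.92425782 249.99583951 373.96140388] [1.62819156e+02 6.02108942e-03 9.68108472e+01]
```

View pics/w1.png

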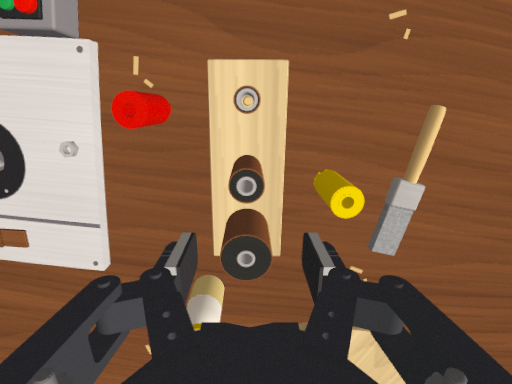

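The wrist view shows the middle drum's top at (246,185), the large at (246,257) and the small at (247,99), with the red decoy at (140,108) and the yellow at (340,195). The fingertips are at about (185,255) and (315,255). The middle drum is confirmed at about (512.5, 257, 105), matching the two other views. I'll go closer to check the centring between the fingers.

>>> arm_command(
  commands=[
    [[0.1,-0.1,-3],[0,0,-0.3]],
    [[0.1,-0.1,-3],[0,0,-0.3]],
    [[0,0,-3],[0,0,0]],
    [[0,0,0],[0,0,0]],
    [[0,0,0],[0,0,0]],
    [[0,0,0],[0,0,0]],
  ],
)

```text
time: 2.33
ee_pos: [514.1, 258.0, 142.8]
orientation: [180.0, 0.1, -173.8]
contact_force: [-1.1, 0.3, -0.1]
finger_gap: 0.702
grip_force: 0.0
```

Run:
```python
from h import *
t=sensors.state(); print(t['time'],t['ee_pos'],t['orientation'])
s=take('wrist','w2'); P=cloud(s); z=P[...,2]
m=(z>99)&(z<111)
k,L,st,c=cv2.connectedComponentsWithStats(m.astype(np.uint8))
for i in range(1,k):
    if st[i,4]>300:
        cn=max(cv2.findContours((L==i).astype(np.uint8),cv2.RETR_EXTERNAL,cv2.CHAIN_APPROX_NONE)[0],key=len)
        print(st[i].tolist(),cv2.minEnclosingCircle(cn),np.median(P[L==i],0).round(1),(P[L==i].min(0)/2+P[L==i].max(0)/2).round(1))
f=proj(s,[t['ee_pos'],t['ee_pos']+[0,0,-35]]);print('tcp',f)
```

```text
2.325 [514.10280839 257.99234896 142.79275535] [ 1.79973712e+02  1.31947421e-01 -1.73760632e+02]
[228, 68, 41, 44, 1021] ((248.41502380371094, 89.50988006591797), 21.645130157470703) [428.  246.6 104.5] [428.7 246.6 103.1]
[223, 189, 53, 51, 1895] ((248.61651611328125, 214.65122985839844), 26.391618728637695) [511.8 255.8 104.4] [513.3 256.1 103. ]
[212, 277, 73, 50, 2771] ((248.27999877929688, 309.6199951171875), 36.285396575927734) [588.5 263.9 104.2] [590.1 264.8 102.6]
tcp [[251.59078637 242.73007131]
 [251.17693461 219.05656402]]
```

View pics/w2.png

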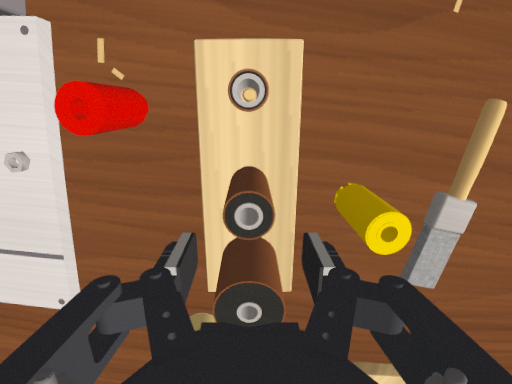

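The middle drum's top at (248.5,214.5) is nearly centred between the fingertips at (197,235) and (303,235). I'll descend and grip.

>>> arm_command(
  commands=[
    [[-0.1,-0.1,-2],[0,0,0]],
    [[0,0,-2],[0,0,0]],
    [[0,0,-2],[0,0,0]],
    [[0,0,-1.6],[0,0,0]],
    [[0,0,0],[0,0,0]],
    [[0,0,0],[0,0,0]],
    [[0,0,0],[0,0,0]],
  ],
)

```text
time: 3.25
ee_pos: [513.1, 256.7, 66.1]
orientation: [180.0, 0.1, -173.8]
contact_force: [-0.4, -0.6, -0.3]
finger_gap: 0.705
grip_force: 0.0
```

>>> arm_command(
  commands=[
    [[0,0,0],[0,0,0]],
    [[0,0,0],[0,0,0]],
    [[0,0,0],[0,0,0]],
    [[0,0,0],[0,0,0]],
    [[0,0,0],[0,0,0]],
    [[0,0,0],[0,0,0]],
  ],
  jaw=1,
  force=45,
)

```text
time: 4.0
ee_pos: [512.9, 256.7, 65.9]
orientation: [180.0, 0.1, -173.8]
contact_force: [-0.9, 0.2, 6.6]
finger_gap: 0.432
grip_force: 44.9
```

>>> arm_command(
  commands=[
    [[0,0,1.5],[0,0,0]],
    [[0,0,3],[0,0,0]],
    [[0,0,4],[0,0,0]],
    [[0,0,4],[0,0,0]],
    [[1.5,-3,0],[0,0,0]],
    [[1.5,-4,0],[0,0,0]],
    [[1.5,-5,0],[0,0,0]],
    [[1,-5,0],[0,0,0]],
  ],
)

```text
time: 5.0
ee_pos: [567.9, 85.1, 190.8]
orientation: [-180.0, 0.0, -173.8]
contact_force: [0.2, 0.2, -1.9]
finger_gap: 0.435
grip_force: 45.5
```

>>> arm_command(
  commands=[
    [[1,-5,0],[0,0,0]],
    [[1,-5,0],[0,0,0]],
    [[1,-4,0],[0,0,0]],
    [[0.2,-3,0],[0,0,0]],
    [[0,-2,0],[0,0,0]],
    [[0,0,0],[0,0,0]],
    [[0,0,0],[0,0,0]],
    [[0,0,0],[0,0,0]],
  ],
)

```text
time: 6.0
ee_pos: [599.5, -102.4, 190.5]
orientation: [180.0, 0.0, -173.7]
contact_force: [0.4, 0.1, -1.8]
finger_gap: 0.436
grip_force: 45.6
```

Run:
```python
from h import *
t=sensors.state(); print(t['time'],t['ee_pos'],t['orientation'],t['contact_force'],t['moment'],t['finger_gap'])
s=take('wrist','w3'); P=cloud(s); z=P[...,2]
d=np.hypot(P[...,0]-541,P[...,1]+104)
for lo,hi in((114,122),(60,110)):
    m=(z>lo)&(z<hi)&(d<25); print(m.sum(), np.median(P[m],0).round(1), (P[m].min(0)/2+P[m].max(0)/2).round(1), np.argwhere(m).mean(0))
A=take('scene','s3');B=take('side','d3')
a=cv2.resize(s['color'],None,fx=.78,fy=.78)
def cr(s,u,v): return cv2.resize(s['color'][v-60:v+40,u-60:u+60],(400,300),interpolation=cv2.INTER_CUBIC)
I=np.hstack([cr(A,235,140),cr(B,258,150)]); a=s['color']
cv2.imwrite('pics/c3.png',np.vstack([I,cv2.resize(a[40:280,90:410],(400,300)).repeat(2,1)[:, :0] if 0 else np.hstack([cv2.resize(a[40:280,90:410],(400,300)),cv2.resize(a,(400,300))])])[:,:,::-1])
```

```text
6.0 [ 599.52774984 -102.43316899  190.48557073] [ 1.79994516e+02  6.82138190e-03 -1.73716542e+02] [ 0.42286277  0.10929417 -1.78290464] [ 0.02152173 -0.04210355 -0.04448725] 0.4356364261700001
199 [ 541.4 -107.4  117.1] [ 541.7 -107.4  116.8] [130.51758794 252.74874372]
27 [ 535.9 -109.1   83. ] [ 536.9 -107.7   85.3] [121.51851852 251.51851852]
```

View pics/c3.png

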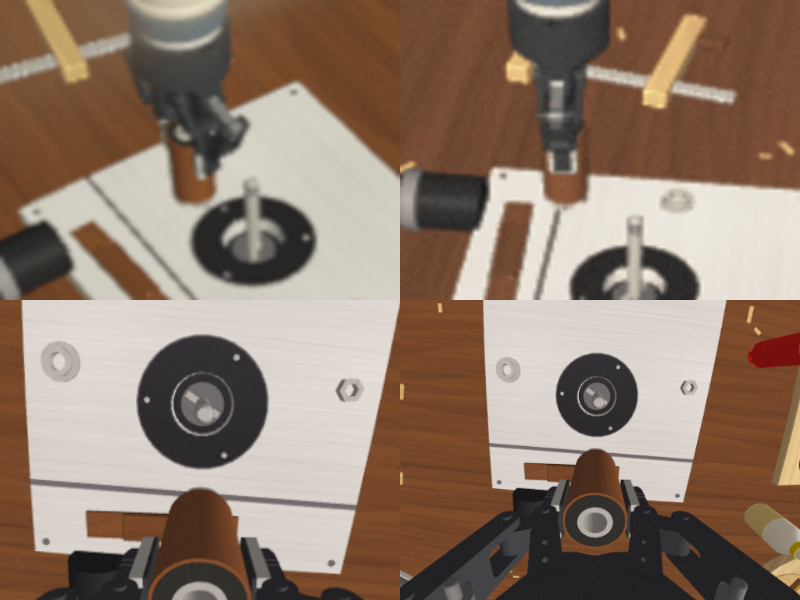

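The picture has four panels: scene top left, side top right, wrist below. It shows the drum hanging upright in the gripper, bore at wrist (251,281), with the spindle tip at wrist (253,130). The key is visible as a light bar under the spindle. I'll fit cylinders to the drum and the spindle in each camera, so that calibration bias cancels, and enlarge the key.

```bash
cat >> h.py <<'E'
from scipy.optimize import least_squares
def axis(P,c0,r,z0,z1,win):
    Q=P.reshape(-1,3); Q=Q[(Q[:,2]>z0)&(Q[:,2]<z1)&(np.hypot(Q[:,0]-c0[0],Q[:,1]-c0[1])<win)]
    zm=(z0+z1)/2
    f=lambda p:np.hypot(Q[:,0]-p[0]-p[2]*(Q[:,2]-zm),Q[:,1]-p[1]-p[3]*(Q[:,2]-zm))-r
    o=least_squares(f,[c0[0],c0[1],0,0],loss='soft_l1',f_scale=.7)
    g=least_squares(lambda p:f([p[0],p[1],0,0]),c0[:2],loss='soft_l1',f_scale=.7)
    return len(Q),g.x.round(1),o.x.round(3),np.median(abs(o.fun)).round(2)
E
python3 - <<'E'
from h import *
for n in('w3','s3','d3'):
    P=cloud(load(n))
    print(n,'drum',axis(P,(599.5,-102.4),19,145,180,25),'spin',axis(P,(541,-105.5),6.35,35,112,12))
P=cloud(load('w3')); z=P[...,2]; m=(z>224)&(z<236)&(np.hypot(P[...,0]-599.5,P[...,1]+102.4)<23)
print('top',m.sum(),np.median(P[m],0),(P[m].min(0)+P[m].max(0))/2)
s=load('w3'); crop(s,215,100,295,160,8,'key')
E
```

```text
w3 drum (784, array([ 600.3, -103.3]), array([ 6.00293e+02, -1.03287e+02,  1.00000e-03, -6.00000e-03]), np.float64(0.1)) spin (39, array([ 541.6, -107.3]), array([ 5.41639e+02, -1.07274e+02, -2.00000e-03, -2.00000e-03]), np.float64(0.07))
s3 drum (104, array([ 599.5, -101. ]), array([ 5.99528e+02, -1.00923e+02, -1.60000e-02,  3.70000e-02]), np.float64(0.7)) spin (71, array([ 541.4, -104.7]), array([ 5.41527e+02, -1.04778e+02,  7.00000e-03, -1.70000e-02]), np.float64(0.93))
d3 drum (120, array([ 598.5, -100.6]), array([ 5.9854e+02, -1.0063e+02, -1.3000e-02,  8.0000e-03]), np.float64(0.73)) spin (87, array([ 539.9, -103.6]), array([ 5.39923e+02, -1.03554e+02,  2.00000e-03, -7.00000e-03]), np.float64(0.63))
top 5108 [ 597.16301002 -103.67296609  228.8887523 ] [ 600.24310631 -103.72305316  229.97515253]
```

View pics/key.png

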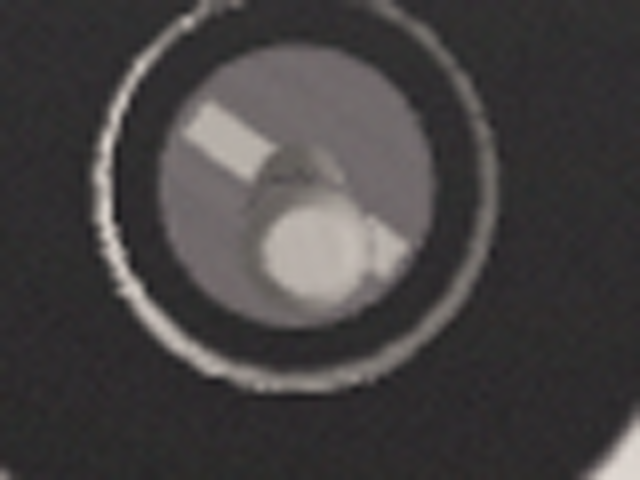

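All three cameras agree that the drum axis to the spindle is (-58.5, -3.7) mm. The crop shows the key running from about (198,114) to (394,262). I'll work out the key's angle while moving over the spindle, then lower carefully.

>>> arm_command(
  commands=[
    [[-3,-0.2,0],[0,0,0]],
    [[-2.85,-0.17,0],[0,0,0]],
    [[0,0,0],[0,0,0]],
    [[0,0,0],[0,0,0]],
    [[0,0,0],[0,0,0]],
  ],
)

```text
time: 6.78
ee_pos: [541.8, -107.1, 190.2]
orientation: [-180.0, 0.0, -173.8]
contact_force: [-0.4, -0.2, -1.8]
finger_gap: 0.435
grip_force: 45.6
```

Run:
```python
from h import *
s=load('w3')
a=on_z(s,215+198/8,100+114/8,14);b=on_z(s,215+394/8,100+262/8,14);d=b-a
print(a,b,np.hypot(*d[:2]),np.degrees(np.arctan2(d[1],d[0])))
t=sensors.state(); print(t['time'],t['ee_pos'],t['orientation'],t['contact_force'],t['moment'],t['joint_positions'][5])
for n,f in(('scene','s4'),('side','d4')):
    P=cloud(take(n,f)); print(n,axis(P,(541,-106),19,145,180,25)[:2],axis(P,(541,-105.5),6.35,35,112,12)[:2])
```

```text
[ 533.12018458 -121.88397462   14.        ] [550.63901334 -91.7483462   14.        ] 34.85778910472299 59.82915915458457
6.775 [ 541.79104202 -107.08673361  190.19902968] [-1.79996467e+02  1.46940595e-02 -1.73764370e+02] [-0.43304538 -0.18161859 -1.80820631] [ 0.01365006  0.02737304 -0.00327586] -26.12458267816785
scene (102, array([ 542. , -105.7])) (66, array([ 541.7, -104.5]))
side (118, array([ 540.9, -105. ])) (86, array([ 539.9, -103.7]))
```

>>> arm_command(
  commands=[
    [[-0.06,0.11,-1],[0,0,0]],
    [[0,0,-0.8],[0,0,0]],
    [[0,0,0],[0,0,0]],
    [[0,0,-0.3],[0,0,0]],
    [[0,0,-0.3],[0,0,0]],
    [[0,0,-0.3],[0,0,0]],
    [[0,0,0],[0,0,0]],
  ],
)

```text
time: 7.75
ee_pos: [540.4, -106.1, 163.1]
orientation: [180.0, -0.0, -173.8]
contact_force: [0.2, -0.9, -1.9]
finger_gap: 0.434
grip_force: 45.6
```

Run:
```python
from h import *
t=sensors.state(); print(t['time'],t['ee_pos'],t['orientation'],t['contact_force'],t['moment'])
for n,f in(('scene','s5'),('side','d5')):
    P=cloud(take(n,f)); print(n,axis(P,(541,-106),19,122,160,25)[:2],axis(P,(541,-105.5),6.35,35,105,12)[:2])
```

```text
7.75 [ 540.40816488 -106.05444856  163.07280603] [ 1.79993406e+02 -1.39037455e-02 -1.73790690e+02] [ 0.22977893 -0.86723359 -1.86833704] [ 0.00378197 -0.02347646 -0.0065764 ]
scene (102, array([ 540.2, -104.2])) (57, array([ 541.9, -104. ]))
side (133, array([ 539.2, -103.7])) (73, array([ 539.7, -103.7]))
```

>>> arm_command(
  commands=[
    [[0.06,0,-0.3],[0,0,0]],
    [[0,0,-0.4],[0,0,0]],
    [[0,0,-0.4],[0,0,0]],
    [[0,0,0],[0,0,0]],
  ],
)

```text
time: 8.35
ee_pos: [540.9, -106.0, 151.8]
orientation: [180.0, -0.0, -173.8]
contact_force: [-0.8, 0.1, -2.1]
finger_gap: 0.432
grip_force: 45.6
```

Run:
```python
from h import *
t=sensors.state(); print(t['time'],t['ee_pos'],t['orientation'],t['contact_force'],t['moment'])
```

```text
8.35 [ 540.86342862 -105.95749419  151.82615003] [ 1.79978893e+02 -4.17617786e-02 -1.73785130e+02] [-0.8267478   0.06251146 -2.07699511] [ 0.00557348  0.01390908 -0.00091557]
```

>>> arm_command(
  commands=[
    [[0,0,-0.5],[0,0,0]],
    [[0,0,-0.5],[0,0,0]],
    [[0,0,-0.5],[0,0,0]],
    [[0,0,-0.5],[0,0,0]],
    [[0,0,-0.5],[0,0,0]],
    [[0,0,-0.5],[0,0,0]],
    [[0,0,-0.5],[0,0,0]],
    [[0,0,0],[0,0,0]],
  ],
)

```text
time: 9.35
ee_pos: [540.9, -106.0, 116.8]
orientation: [180.0, -0.0, -173.8]
contact_force: [0.8, 0.6, -2.1]
finger_gap: 0.432
grip_force: 45.6
```

>>> arm_command(
  commands=[
    [[0,0,-0.5],[0,0,0]],
    [[0,0,-0.5],[0,0,0]],
    [[0,0,-0.5],[0,0,0]],
    [[0,0,-0.5],[0,0,0]],
    [[0,0,-0.5],[0,0,0]],
    [[0,0,-0.5],[0,0,0]],
    [[0,0,-0.5],[0,0,0]],
    [[0,0,0],[0,0,0]],
  ],
)

```text
time: 10.35
ee_pos: [540.9, -106.0, 81.8]
orientation: [180.0, -0.0, -173.8]
contact_force: [-0.1, -0.2, -1.5]
finger_gap: 0.434
grip_force: 45.6
```

>>> arm_command(
  commands=[
    [[0,0,-0.5],[0,0,0]],
    [[0,0,-0.5],[0,0,0]],
    [[0,0,-0.4],[0,0,0]],
    [[0,0,-0.1],[0,0,0]],
    [[0,0,-0.1],[0,0,0]],
    [[0,0,0],[0,0,0]],
  ],
)

```text
time: 11.1
ee_pos: [541.1, -106.1, 66.3]
orientation: [-180.0, 0.0, -173.8]
contact_force: [-0.1, -0.1, -1.2]
finger_gap: 0.435
grip_force: 45.6
```

>>> arm_command(
  commands=[
    [[0,0,-0.1],[0,0,0]],
    [[0,0,0],[0,0,0]],
  ],
)

```text
time: 11.35
ee_pos: [541.0, -106.0, 65.2]
orientation: [180.0, -0.0, -173.8]
contact_force: [0.0, 0.9, -2.3]
finger_gap: 0.432
grip_force: 45.6
```

>>> arm_command(
  commands=[
    [[0,0,-0.05],[0,0,0]],
    [[0,0,0],[0,0,0]],
  ],
)

```text
time: 11.6
ee_pos: [541.2, -106.1, 64.9]
orientation: [-180.0, 0.0, -173.8]
contact_force: [0.0, -0.8, -0.3]
finger_gap: 0.432
grip_force: 45.7
```

>>> arm_command(
  commands=[
    [[0,0,-0.05],[0,0,0]],
    [[0,0,0],[0,0,0]],
  ],
)

```text
time: 11.85
ee_pos: [541.3, -106.1, 64.8]
orientation: [-180.0, 0.0, -173.8]
contact_force: [-0.5, 1.1, 5.3]
finger_gap: 0.434
grip_force: 46.2
```

Contact is at 14 mm underside height, on the key, with a light push of about 7 N. Now I'll turn.

>>> arm_command(
  commands=[
    [[0,0,0],[0,0,2]],
    [[0,0,0],[0,0,2]],
    [[0,0,0],[0,0,2]],
    [[0,0,0],[0,0,2]],
    [[0,0,0],[0,0,2]],
    [[0,0,0],[0,0,2]],
  ],
)

```text
time: 12.6
ee_pos: [541.2, -106.1, 64.4]
orientation: [-180.0, 0.0, -161.7]
contact_force: [-0.6, -1.1, 4.9]
finger_gap: 0.435
grip_force: 46.1
```

Run:
```python
from h import *
t=sensors.state(); print(t['time'],t['ee_pos'],t['orientation'],t['contact_force'],t['moment'])
```

```text
12.6 [ 541.17042332 -106.1034621    64.35222728] [-1.79988155e+02  8.59341791e-03 -1.61659525e+02] [-0.64915081 -1.07216216  4.91066867] [-0.02609558  0.1862776  -0.05269745]
```

>>> arm_command(
  commands=[
    [[0,0,0],[0,0,2.5]],
    [[0,0,0],[0,0,2.5]],
    [[0,0,0],[0,0,2.5]],
    [[0,0,0],[0,0,2.5]],
    [[0,0,0],[0,0,2.5]],
    [[0,0,0],[0,0,2.5]],
  ],
)

```text
time: 13.35
ee_pos: [540.9, -106.1, 64.4]
orientation: [180.0, -0.0, -146.6]
contact_force: [-1.9, 0.4, 9.5]
finger_gap: 0.435
grip_force: 46.7
```

>>> arm_command(
  commands=[
    [[0,0,0],[0,0,2.5]],
    [[0,0,0],[0,0,2.5]],
    [[0,0,0],[0,0,2.5]],
    [[0,0,0],[0,0,2.5]],
    [[0,0,0],[0,0,2.5]],
    [[0,0,0],[0,0,2.5]],
  ],
)

```text
time: 14.1
ee_pos: [541.5, -106.2, 64.8]
orientation: [-179.9, 0.0, -131.6]
contact_force: [0.8, -0.4, 7.6]
finger_gap: 0.431
grip_force: 46.5
```

>>> arm_command(
  commands=[
    [[0,0,0],[0,0,2.5]],
    [[0,0,0],[0,0,2.5]],
    [[0,0,0],[0,0,2.5]],
    [[0,0,0],[0,0,2.5]],
    [[0,0,0],[0,0,2.5]],
    [[0,0,0],[0,0,2.5]],
  ],
)

```text
time: 14.85
ee_pos: [541.6, -106.2, 64.8]
orientation: [-179.9, 0.0, -116.6]
contact_force: [0.2, -0.2, 7.8]
finger_gap: 0.431
grip_force: 46.5
```

Run:
```python
from h import *
t=sensors.state(); print(t['time'],t['ee_pos'],t['orientation'],t['contact_force'],t['moment'],t['joint_positions'])
```

```text
14.85 [ 541.59634422 -106.21033196   64.78927673] [-1.79923711e+02  1.22534797e-02 -1.16641140e+02] [ 0.15330285 -0.19182365  7.80791057] [ 0.01161339 -0.03820845 -0.05794911] [-1.98092358e+01  2.07411119e+01 -1.57079303e+01  5.34737526e+01
  3.09133723e-03 -8.31680852e+01]
```

>>> arm_command(
  commands=[
    [[0,0,0],[0,0,2.5]],
    [[0,0,0],[0,0,2.5]],
    [[0,0,0],[0,0,2.5]],
    [[0,0,0],[0,0,2.5]],
    [[0,0,0],[0,0,2.5]],
    [[0,0,0],[0,0,2.5]],
  ],
)

```text
time: 15.6
ee_pos: [541.6, -106.2, 64.8]
orientation: [-179.9, -0.0, -101.6]
contact_force: [0.2, -0.8, 7.9]
finger_gap: 0.431
grip_force: 46.5
```

>>> arm_command(
  commands=[
    [[0,0,0],[0,0,2.5]],
    [[0,0,0],[0,0,2.5]],
    [[0,0,0],[0,0,2.5]],
    [[0,0,0],[0,0,2.5]],
    [[0,0,0],[0,0,2.5]],
    [[0,0,0],[0,0,2.5]],
  ],
)

```text
time: 16.35
ee_pos: [541.5, -106.2, 64.7]
orientation: [-179.9, -0.0, -86.6]
contact_force: [-0.3, -0.3, 7.2]
finger_gap: 0.433
grip_force: 46.5
```

Run:
```python
from h import *
t=sensors.state(); print(t['time'],t['ee_pos'],t['orientation'],t['contact_force'],t['moment'],t['joint_positions'])
```

```text
16.35 [ 541.51673811 -106.16398857   64.74614452] [-1.79937063e+02 -2.11275612e-02 -8.66405019e+01] [-0.26222925 -0.32731809  7.19989142] [ 0.04337044 -0.00511622 -0.10831383] [-1.98087033e+01  2.07422794e+01 -1.57133439e+01  5.34782034e+01
  5.33758179e-03 -1.13168210e+02]
```

>>> arm_command(
  commands=[
    [[0,0,0],[0,0,2]],
    [[0,0,0],[0,0,2]],
    [[0,0,0],[0,0,2]],
  ],
)

```text
time: 16.73
ee_pos: [541.5, -106.2, 64.7]
orientation: [-179.9, -0.0, -80.7]
contact_force: [-0.1, -0.3, 7.9]
finger_gap: 0.434
grip_force: 46.5
```

Run:
```python
from h import *
t=sensors.state(); print(t['time'],t['ee_pos'],t['orientation'],t['contact_force'],t['moment'])
for n,f in(('scene','s6'),('side','d6')):
    P=cloud(take(n,f)); z=P[...,2]; m=(np.hypot(P[...,0]-541,P[...,1]+105)<17)&(z>95)&(z<110); print(n,m.sum(),np.median(z[m]),axis(P,(541,-105.5),19,30,60,25))
take('wrist','w6')
```

```text
16.725 [ 541.45056621 -106.15198698   64.70743534] [-1.79946825e+02 -2.28759650e-02 -8.06598111e+01] [-0.14838369 -0.33179523  7.91086068] [ 0.10203089  0.14195818 -0.09599433]
scene 45 101.6892343306406 (66, array([ 541.2, -104. ]), array([ 5.41272e+02, -1.04034e+02,  4.30000e-02, -1.50000e-02]), np.float64(0.92))
side 58 102.7985647108332 (89, array([ 539.3, -103.6]), array([ 5.39276e+02, -1.03577e+02,  1.40000e-02, -3.00000e-03]), np.float64(0.62))
```

No drop was clear in the first quarter turn. There may have been a brief dip around yaw -160 to -146, so its next window would be about 90° on. I'll keep turning more slowly with slightly more push.

>>> arm_command(
  commands=[
    [[0,0,-0.02],[0,0,1.5]],
    [[0,0,0],[0,0,1.5]],
    [[0,0,0],[0,0,1.5]],
    [[0,0,0],[0,0,1.5]],
  ],
)

```text
time: 17.38
ee_pos: [541.3, -106.2, 64.5]
orientation: [-180.0, -0.0, -74.7]
contact_force: [-0.9, 0.5, 8.8]
finger_gap: 0.435
grip_force: 46.6
```

>>> arm_command(
  commands=[
    [[0,0,0],[0,0,1.5]],
    [[0,0,0],[0,0,1.5]],
    [[0,0,0],[0,0,1.5]],
    [[0,0,0],[0,0,1.5]],
  ],
)

```text
time: 17.88
ee_pos: [541.2, -106.3, 64.2]
orientation: [-180.0, -0.0, -68.7]
contact_force: [0.8, -0.7, -0.6]
finger_gap: 0.435
grip_force: 45.5
```

Run:
```python
from h import *
t=sensors.state(); print(t['time'],t['ee_pos'],t['orientation'],t['contact_force'],t['moment'])
```

```text
17.875 [ 541.21299107 -106.29142201   64.20417363] [-1.79992625e+02 -3.18871595e-02 -6.86840776e+01] [ 0.80419049 -0.74158058 -0.5651235 ] [-0.23685873 -0.19090127 -0.00298914]
```

The force vanished at yaw -68.7, so the notch is over the key. I'll lower gently.

>>> arm_command(
  commands=[
    [[0,0,-0.05],[0,0,0]],
    [[0,0,-0.05],[0,0,0]],
    [[0,0,0],[0,0,0]],
  ],
)

```text
time: 18.25
ee_pos: [541.3, -106.2, 62.9]
orientation: [-180.0, -0.0, -68.8]
contact_force: [3.8, -1.7, -2.2]
finger_gap: 0.431
grip_force: 45.5
```

Run:
```python
from h import *
t=sensors.state(); print(t['time'],t['ee_pos'],t['orientation'],t['contact_force'],t['moment'])
```

```text
18.25 [ 541.34215789 -106.166576     62.8685338 ] [-1.79989880e+02 -1.20763175e-02 -6.87907459e+01] [ 3.78337124 -1.66361645 -2.18665409] [-0.40030047 -0.9330073   0.02765655]
```

>>> arm_command(
  commands=[
    [[0.03,-0.01,-0.1],[0,0,0]],
    [[0,0,-0.1],[0,0,0]],
    [[0,0,0],[0,0,0]],
  ],
)

```text
time: 18.62
ee_pos: [541.4, -106.2, 61.0]
orientation: [-180.0, -0.0, -68.8]
contact_force: [2.9, -1.5, -2.7]
finger_gap: 0.436
grip_force: 45.5
```

>>> arm_command(
  commands=[
    [[0.02,-0.01,-0.1],[0,0,0]],
    [[0,0,-0.07],[0,0,0]],
    [[0,0,0],[0,0,0]],
  ],
)

```text
time: 19.0
ee_pos: [541.5, -106.2, 59.3]
orientation: [180.0, 0.0, -68.8]
contact_force: [2.5, -1.9, -1.9]
finger_gap: 0.436
grip_force: 45.6
```

>>> arm_command(
  commands=[
    [[0,0,-0.05],[0,0,0]],
    [[0,0,0],[0,0,0]],
  ],
)

```text
time: 19.25
ee_pos: [541.6, -106.3, 58.9]
orientation: [-180.0, -0.0, -68.8]
contact_force: [2.1, -1.2, 0.6]
finger_gap: 0.436
grip_force: 45.8
```

>>> arm_command(
  commands=[
    [[0,0,-0.04],[0,0,0]],
    [[0,0,0],[0,0,0]],
  ],
)

```text
time: 19.5
ee_pos: [541.6, -106.3, 58.9]
orientation: [-180.0, -0.0, -68.8]
contact_force: [0.6, -2.5, 5.4]
finger_gap: 0.432
grip_force: 46.2
```

The drum is home (TCP 58.9 against 58.9 expected, firm contact). I'll release, rise, and compute the washer's position from the wrist view.

>>> arm_command(
  commands=[
    [[0,0,0],[0,0,0]],
    [[0,0,0],[0,0,0]],
    [[0,0,0],[0,0,0]],
    [[0,0,0],[0,0,0]],
  ],
  jaw=0.3,
)

```text
time: 20.0
ee_pos: [541.4, -106.2, 58.3]
orientation: [180.0, 0.0, -68.8]
contact_force: [-0.4, 0.1, 0.0]
finger_gap: 0.702
grip_force: 0.0
```

>>> arm_command(
  commands=[
    [[0,0,2],[0,0,0]],
    [[0,0,4],[0,0,0]],
    [[0,0,4],[0,0,0]],
    [[0,0,2],[0,0,0]],
    [[0,0,0],[0,0,0]],
  ],
)

```text
time: 20.62
ee_pos: [542.2, -106.4, 179.7]
orientation: [-179.9, -0.1, -68.8]
contact_force: [-0.6, -0.8, -0.6]
finger_gap: 0.703
grip_force: 0.0
```

Run:
```python
from h import *
t=sensors.state(); print(t['time'],t['ee_pos'],t['orientation'],t['contact_force'])
for n in('w3','scene0','side0'):
    s=load(n);P=cloud(s);z=P[...,2]
    m=(z>25)&(z<38)&(P[...,0]>480)&(P[...,0]<620)&(P[...,1]<-150)&(P[...,1]>-240)
    k,L,st,c=cv2.connectedComponentsWithStats(m.astype(np.uint8))
    for i in range(1,k):
        if st[i,4]>5: print(n,st[i].tolist(),c[i].round(1),np.median(P[L==i],0).round(1),((P[L==i].min(0)+P[L==i].max(0))/2).round(1))
for n,f in(('scene','s7'),('side','d7')):
    P=cloud(take(n,f)); z=P[...,2]; m=(np.hypot(P[...,0]-541,P[...,1]+105)<17)&(z>90)&(z<104)&(np.hypot(P[...,0]-541,P[...,1]+105)>9); print(n,m.sum(),np.median(z[m]),axis(P,(541,-105.5),19,30,92,25))
```

```text
20.625 [ 542.21699574 -106.44055821  179.72768141] [-1.79879364e+02 -1.04793948e-01 -6.87821160e+01] [-0.55660274 -0.80329855 -0.57126517]
w3 [130, 77, 18, 24, 232] [139.   88.3] [ 516.1 -229.2   30.6] [ 517.5 -230.9   29.3]
scene0 [232, 126, 9, 7, 30] [236.  128.9] [ 516.9 -226.1   29.1] [ 517.5 -228.4   30. ]
side0 [278, 153, 7, 6, 30] [281.  155.4] [ 515.  -229.8   29.7] [ 515.5 -227.3   29.7]
scene 48 95.78208471780295 (168, array([ 541.2, -104.8]), array([ 5.41199e+02, -1.04763e+02,  4.00000e-03, -2.00000e-03]), np.float64(0.74))
side 45 97.27909029397404 (191, array([ 539.6, -104.2]), array([ 5.39610e+02, -1.04174e+02, -2.00000e-03, -9.00000e-03]), np.float64(0.74))
```

The drum stands upright with its top at about 97 mm (98 expected). The washer is at about (517, -229.5), top at 31 mm, and all three views agree. I'll move over it.

>>> arm_command(
  commands=[
    [[-0.8,-4,0],[0,0,0]],
    [[-0.9,-4.3,0],[0,0,0]],
    [[-0.8,-4,-2],[0,0,0]],
    [[0,0,-4],[0,0,0]],
    [[0,0,-1.5],[0,0,0]],
    [[0,0,0],[0,0,0]],
    [[0,0,0],[0,0,0]],
    [[0,0,0],[0,0,0]],
  ],
)

```text
time: 21.72
ee_pos: [517.3, -229.2, 104.7]
orientation: [-179.9, -0.1, -68.7]
contact_force: [-0.1, 0.2, 1.5]
finger_gap: 0.703
grip_force: 0.0
```

Run:
```python
from h import *
t=sensors.state(); print(t['time'],t['ee_pos'],t['orientation'],t['contact_force'])
s=take('wrist','w8');P=cloud(s);z=P[...,2]
for lo,hi in((22,27),(28,35)):
    m=(z>lo)&(z<hi)&(np.hypot(P[...,0]-517,P[...,1]+229)<25)
    mid=lambda a:(np.percentile(a,1)+np.percentile(a,99))/2
    print(m.sum(),np.median(P[m],0).round(1),mid(P[m][:,0]).round(1),mid(P[m][:,1]).round(1),np.ptp(P[m],axis=0).round(1),np.median(z[m]))
print(proj(s,[t['ee_pos'],[517,-229.5,31]]))
```

```text
21.725 [ 517.27358756 -229.19271713  104.6826776 ] [-1.79931343e+02 -9.29890327e-02 -6.87452037e+01] [-0.11909832  0.24632321  1.5437898 ]
566 [ 519.4 -238.6   24. ] 517.7 -234.5 [33.9 35.3  4.9] 23.99097474491269
434 [ 517.9 -234.8   31. ] 517.8 -234.6 [23.8 24.   5. ] 31.03544470420495
[[248.89566872 244.61309898]
 [249.47087601 202.32051497]]
```

View pics/w8.png

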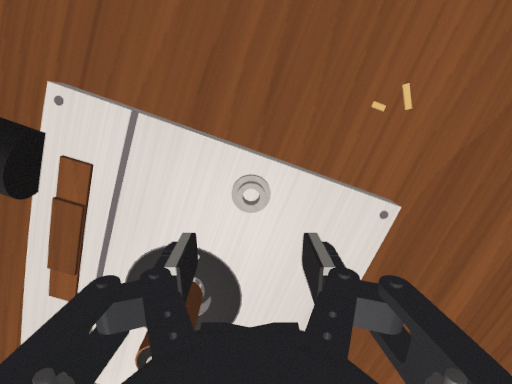

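The wrist view shows the washer at (251,194), the fitted drum and spindle at about (195,290), and the fingertips at (190,237) and (310,237). This view puts the washer at y = -234.6, about 4 mm off the earlier estimate, so I'll check against the spindle in the same image.

Run:
```python
from h import *
s=load('w8');P=cloud(s);z=P[...,2]
print('drum',axis(P,(541,-106),19,30,95,24)); 
def washer(n):
    s=load(n);P=cloud(s);z=P[...,2]
    for lo,hi in((21.8,27),(28,35)):
        m=(z>lo)&(z<hi)&(np.hypot(P[...,0]-517,P[...,1]+231)<24)
        print(n,m.sum(),P[m].min(0).round(1),P[m].max(0).round(1))
for n in('w3','scene0','side0','s7','d7','w8'): washer(n)
for n in('w3','w8'):
    s=load(n); print(n,s['eye'],s['attitude'])
# triangulate hub bore centres: rays at z=31
w3=load('w3'); print(on_z(w3,139,88.3,31), on_z(load('w8'),251,194,29))
```

```text
drum (411, array([ 541.6, -107.5]), array([ 5.41524e+02, -1.08008e+02, -1.70000e-02, -2.20000e-02]), np.float64(0.27))
w3 409 [ 500.9 -251.3   21.8] [ 540.1 -214.1   27. ]
w3 295 [ 505.7 -246.4   28. ] [ 529.3 -221.9   33.5]
scene0 28 [ 497.8 -244.5   21.8] [ 538.1 -214.8   26.7]
scene0 22 [ 506.6 -243.7   28.3] [ 529.1 -218.8   34.7]
side0 40 [ 499.  -251.    21.8] [ 536.4 -209.3   26.8]
side0 23 [ 505.4 -239.2   28.1] [ 525.9 -215.3   33.5]
s7 19 [ 515.9 -244.2   21.9] [ 539.2 -208.6   27. ]
s7 13 [ 515.8 -242.    28.6] [ 529.5 -218.5   34.1]
d7 42 [ 494.9 -249.6   21.8] [ 533.9 -212.8   26.9]
d7 21 [ 504.9 -239.9   28. ] [ 525.6 -217.    34.3]
w8 573 [ 500.7 -251.4   21.8] [ 534.5 -216.1   26.9]
w8 434 [ 505.7 -246.4   28. ] [ 529.5 -222.4   33. ]
w3 [ 524.5836246  -111.93442005  333.03181483] [1.62805665e+02 6.43738686e-03 9.62255631e+01]
w8 [ 544.75180011 -300.77111056  247.35036482] [ 1.62856839e+02  1.76140937e-02 -1.58803393e+02]
[ 516.92673246 -230.00585028   31.        ] [ 518.22932438 -236.22867502   29.        ]
```

The earlier height filter had cut the washer off at y = -240. Uncropped, both wrist views agree on (517.6, -234.3), which is y ≈ -233.2 in the robot frame. I'll descend to the hub and grip.

>>> arm_command(
  commands=[
    [[0,-0.4,-2.5],[0,0,0]],
    [[0,0,-2.5],[0,0,0]],
    [[0,0,-1.5],[0,0,0]],
    [[0,0,-1],[0,0,0]],
    [[0,0,-0.4],[0,0,0]],
    [[0,0,0],[0,0,0]],
    [[0,0,0],[0,0,0]],
  ],
)

```text
time: 22.65
ee_pos: [516.9, -233.4, 25.1]
orientation: [-180.0, -0.0, -68.8]
contact_force: [-0.2, -0.3, -0.3]
finger_gap: 0.699
grip_force: 0.0
```

>>> arm_command(
  commands=[
    [[0,0,0],[0,0,0]],
    [[0,0,0],[0,0,0]],
    [[0,0,0],[0,0,0]],
    [[0,0,0],[0,0,0]],
    [[0,0,0],[0,0,0]],
  ],
  jaw=1,
  force=25,
)

```text
time: 23.28
ee_pos: [516.7, -233.3, 24.9]
orientation: [-180.0, -0.0, -68.8]
contact_force: [-1.3, 1.1, 5.5]
finger_gap: 0.257
grip_force: 24.5
```

>>> arm_command(
  commands=[
    [[0,0,1],[0,0,0]],
    [[0,0,2.5],[0,0,0]],
    [[0,0,4],[0,0,0]],
    [[0,0,4],[0,0,0]],
    [[0,0,2],[0,0,0]],
    [[0.1,3,0],[0,0,0]],
    [[0.1,4.5,0],[0,0,0]],
  ],
)

```text
time: 24.15
ee_pos: [518.7, -158.3, 160.0]
orientation: [-180.0, -0.0, -68.9]
contact_force: [-0.3, -0.1, -0.3]
finger_gap: 0.258
grip_force: 24.6
```

>>> arm_command(
  commands=[
    [[0.1,4.5,0],[0,0,0]],
    [[0.2,4,0],[0,0,0]],
    [[0,1.8,0],[0,0,0]],
    [[0,0,0],[0,0,0]],
    [[0,0,0],[0,0,0]],
    [[0,0,0],[0,0,0]],
  ],
)

```text
time: 24.9
ee_pos: [521.7, -56.3, 159.4]
orientation: [180.0, -0.0, -68.9]
contact_force: [-0.6, -0.5, 0.2]
finger_gap: 0.256
grip_force: 24.6
```

Run:
```python
from h import *
t=sensors.state(); print(t['time'],t['ee_pos'],t['orientation'],t['contact_force'],t['finger_gap'])
s=take('wrist','w9');P=cloud(s);z=P[...,2]; e=t['ee_pos']
for lo,hi in((e[2]-3.5,e[2]+3),(e[2]+3.5,e[2]+9)):
    m=(z>lo)&(z<hi)&(np.hypot(P[...,0]-e[0],P[...,1]-e[1])<20); print('w',m.sum(),np.median(z[m]) if m.any() else 0,P[m].min(0).round(1),P[m].max(0).round(1),((P[m].min(0)+P[m].max(0))/2).round(1))
m=(z>114)&(z<121)&(np.hypot(P[...,0]-541,P[...,1]+106)<14);print('tip',m.sum(),P[m].min(0).round(1),P[m].max(0).round(1))
print('spin',axis(P,(541,-106),6.35,101,113,11),'drum',axis(P,(541,-106),19,50,95,24))
A=take('scene','s9');B=take('side','d9')
def cr(s,u,v,k=400): return cv2.resize(s['color'][v-45:v+45,u-60:u+60],(400,300),interpolation=cv2.INTER_CUBIC)
I=np.hstack([cr(A,255,135),cr(B,268,165)])
J=np.hstack([cv2.resize(s['color'][120:300,130:370],(400,300),interpolation=cv2.INTER_CUBIC),cv2.resize(s['color'],(400,300))])
cv2.imwrite('pics/c9.png',np.vstack([I,J])[:,:,::-1])
```

```text
24.9 [521.65904259 -56.27439402 159.39075995] [ 1.79991365e+02 -3.40069649e-03 -6.88657043e+01] [-0.64037054 -0.53982359  0.15284711] 0.25587594664549407
w 798 158.56821958479668 [507.1 -74.9 155.9] [538.6 -41.4 162.4] [522.8 -58.2 159.1]
w 994 165.38971640489495 [507.7 -73.4 162.9] [541.  -43.5 168.4] [524.3 -58.5 165.6]
tip 269 [ 535.4 -114.1  114. ] [ 548.2 -101.6  119.3]
spin (27, array([ 541.7, -107.6]), array([ 5.41684e+02, -1.07615e+02,  0.00000e+00,  3.70000e-02]), np.float64(0.12)) drum (37, array([ 556.9, -106.7]), array([ 5.40464e+02, -1.08870e+02,  9.10000e-01,  4.38000e-01]), np.float64(2.11))
```

View pics/c9.png

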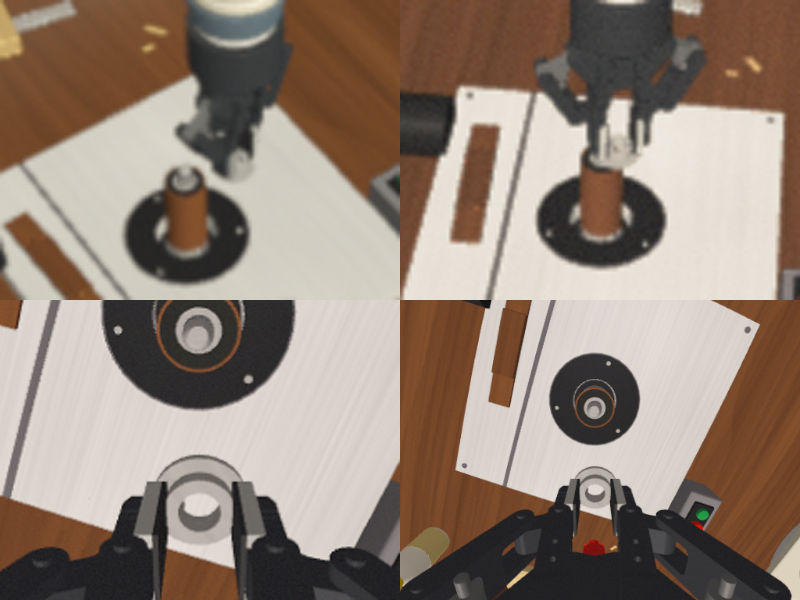

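The scene and side crops show the washer hanging level in the fingers and the drum seated on the spindle. In the wrist view the washer's bore is at about (252,238) and the spindle tip at about (249,139). I'll fit the bore precisely.

Run:
```python
from h import *
s=load('w9');P=cloud(s);z=P[...,2]; c=np.array([522,-58])
r=np.hypot(P[...,0]-c[0],P[...,1]-c[1])
m=((z>163.8)&(z<167)&(r<14)).astype(np.uint8)
cs,h=cv2.findContours(m,cv2.RETR_CCOMP,cv2.CHAIN_APPROX_NONE)
for k,q in enumerate(cs):
    if len(q)>15:
        X=np.array([on_z(s,u,v,165.4)[:2] for u,v in q[:,0]])
        o=least_squares(lambda p:np.hypot(X[:,0]-p[0],X[:,1]-p[1])-p[2],[*c,8],loss='soft_l1',f_scale=.5)
        print(k,len(q),h[0][k],o.x.round(2),np.median(abs(o.fun)).round(2))
zz=(z>156.5)&(z<160.5)&(r<21); E=[]
# flange outer edge on camera side: ray r max per angle bin
a=np.degrees(np.arctan2(P[...,1]-c[1],P[...,0]-c[0]))
for lo in range(-110,-25,5):
    k=zz&(a>=lo)&(a<lo+5)
    if k.sum()>3: i=np.argmax(np.where(k,r,0)); E.append(P.reshape(-1,3)[i,:2])
E=np.array(E); o=least_squares(lambda p:np.hypot(E[:,0]-p[0],E[:,1]-p[1])-17,c,loss='soft_l1',f_scale=.5); print('flange',o.x,abs(o.fun).max())
m=(z>117)&(z<119.5)&(np.hypot(P[...,0]-541.5,P[...,1]+107)<9);print('tip flat',m.sum(),np.mean(P[m],0))
```

```text
2 133 [-1  1  3 -1] [522.03 -58.1   11.84] 0.31
7 74 [ 8  6 -1  2] [521.98 -58.01   7.28] 0.19
flange [521.85828205 -57.82638944] 0.5120046542300507
tip flat 144 [ 541.78486065 -107.51789445  117.909252  ]
```

>>> arm_command(
  commands=[
    [[0.97,-2.45,0],[0,0,0]],
    [[1,-2.5,0],[0,0,0]],
    [[0,0,-1],[0,0,0]],
    [[0,0,-1.3],[0,0,0]],
    [[0,0,0],[0,0,0]],
    [[0,0,-0.5],[0,0,0]],
    [[0,0,-0.5],[0,0,0]],
    [[0,0,0],[0,0,0]],
  ],
)

```text
time: 26.05
ee_pos: [541.1, -104.5, 126.2]
orientation: [180.0, 0.0, -68.8]
contact_force: [-0.0, 0.5, -0.3]
finger_gap: 0.26
grip_force: 24.6
```

Run:
```python
from h import *
t=sensors.state(); print(t['time'],t['ee_pos'],t['orientation'],t['contact_force'],t['finger_gap'])
```

```text
26.05 [ 541.1040263  -104.51055389  126.21067958] [ 1.79981650e+02  1.74794751e-02 -6.87700679e+01] [-0.04169788  0.52106171 -0.31941501] 0.2598544377758946
```

Run:
```python
from h import *
t=sensors.state(); e=t['ee_pos'];print(e)
s=take('wrist','w10');P=cloud(s);z=P[...,2]; c=e[:2]+[0.3,-1.7]; zt=e[2]+6.1
r=np.hypot(P[...,0]-c[0],P[...,1]-c[1])
m=((z>zt-1.7)&(z<zt+1.7)&(r<14)).astype(np.uint8)
cs,h=cv2.findContours(m,cv2.RETR_CCOMP,cv2.CHAIN_APPROX_NONE)
for k,q in enumerate(cs):
    if len(q)>25:
        X=np.array([on_z(s,u,v,zt)[:2] for u,v in q[:,0]])
        o=least_squares(lambda p:np.hypot(X[:,0]-p[0],X[:,1]-p[1])-p[2],[*c,8],loss='soft_l1',f_scale=.5)
        print(k,len(q),h[0][k],o.x.round(2),np.median(abs(o.fun)).round(2))
m=(z>114)&(z<119.8)&(np.hypot(P[...,0]-541.5,P[...,1]+107)<9);print('tip',m.sum(),np.mean(P[m],0),P[m].min(0),P[m].max(0))
u,v=proj(s,[[541.7,-107.5,118]])[0].astype(int); crop(s,u-40,v-30,u+40,v+30,8,'c10')
```

```text
[ 541.1040263  -104.51055389  126.21067958]
1 138 [-1  0  2 -1] [ 541.43 -106.35   11.83] 0.35
5 72 [-1  4 -1  1] [ 541.42 -106.35    7.27] 0.18
tip 42 [ 540.54676127 -104.43786734  117.4239623 ] [ 536.40021031 -106.92413674  114.73223803] [ 543.7926848  -101.76854118  119.21538339]
```

View pics/c10.png

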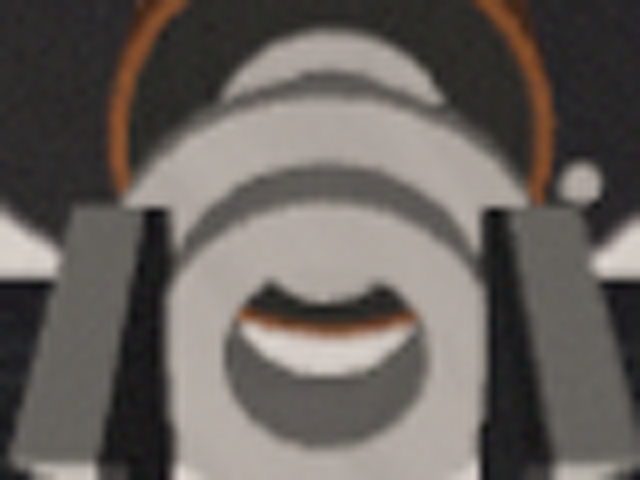

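The crop shows the spindle tip just entering the far side of the washer's bore. The fit asks for a shift of (+0.3, -1.2) mm. I'll apply it and lower gently.

>>> arm_command(
  commands=[
    [[0.03,-0.12,0],[0,0,0]],
    [[0,0,0],[0,0,0]],
    [[0,0,-0.3],[0,0,0]],
    [[0,0,-0.3],[0,0,0]],
    [[0,0,-0.3],[0,0,0]],
    [[0,0,0],[0,0,0]],
  ],
)

```text
time: 26.85
ee_pos: [541.4, -105.9, 117.1]
orientation: [180.0, 0.0, -68.8]
contact_force: [-0.0, 0.3, -0.3]
finger_gap: 0.261
grip_force: 24.6
```

>>> arm_command(
  commands=[
    [[0,0,-0.3],[0,0,0]],
    [[0,0,-0.3],[0,0,0]],
    [[0,0,0],[0,0,0]],
  ],
)

```text
time: 27.22
ee_pos: [541.4, -105.9, 111.2]
orientation: [180.0, 0.0, -68.8]
contact_force: [-0.1, 0.2, -0.2]
finger_gap: 0.256
grip_force: 24.6
```

>>> arm_command(
  commands=[
    [[0,0,-0.3],[0,0,0]],
    [[0,0,-0.3],[0,0,0]],
    [[0,0,-0.1],[0,0,0]],
    [[0,0,0],[0,0,0]],
  ],
)

```text
time: 27.72
ee_pos: [541.6, -105.9, 104.4]
orientation: [180.0, 0.0, -68.8]
contact_force: [0.8, 0.1, -0.8]
finger_gap: 0.261
grip_force: 24.6
```

>>> arm_command(
  commands=[
    [[0,0,-0.08],[0,0,0]],
    [[0,0,0],[0,0,0]],
  ],
)

```text
time: 27.98
ee_pos: [541.6, -105.9, 103.7]
orientation: [-180.0, -0.0, -68.8]
contact_force: [-1.2, 0.5, -0.8]
finger_gap: 0.26
grip_force: 24.6
```

>>> arm_command(
  commands=[
    [[0,0,-0.05],[0,0,0]],
    [[0,0,0],[0,0,0]],
  ],
)

```text
time: 28.22
ee_pos: [541.6, -106.0, 103.1]
orientation: [180.0, -0.0, -68.8]
contact_force: [-0.1, -0.2, -0.8]
finger_gap: 0.259
grip_force: 24.6
```

>>> arm_command(
  commands=[
    [[0,0,-0.05],[0,0,0]],
    [[0,0,0],[0,0,0]],
  ],
)

```text
time: 28.48
ee_pos: [541.7, -106.0, 102.9]
orientation: [-180.0, -0.0, -68.8]
contact_force: [-0.2, -0.6, 1.9]
finger_gap: 0.258
grip_force: 24.8
```

>>> arm_command(
  commands=[
    [[0,0,-0.03],[0,0,0]],
    [[0,0,0],[0,0,0]],
  ],
)

```text
time: 28.72
ee_pos: [541.8, -106.0, 102.9]
orientation: [-180.0, -0.0, -68.8]
contact_force: [-1.0, 0.6, 6.2]
finger_gap: 0.26
grip_force: 25.1
```

The washer is seated. I'll release, rise, and back off.

>>> arm_command(
  commands=[
    [[0,0,0],[0,0,0]],
    [[0,0,0],[0,0,0]],
    [[0,0,0],[0,0,0]],
    [[0,0,0],[0,0,0]],
  ],
  jaw=0.4,
)

```text
time: 29.22
ee_pos: [541.5, -105.9, 102.3]
orientation: [180.0, 0.0, -68.8]
contact_force: [0.3, -0.6, 0.5]
finger_gap: 0.603
grip_force: 0.0
```

>>> arm_command(
  commands=[
    [[0,0,1],[0,0,0]],
    [[0,0,3],[0,0,0]],
    [[0,0,4],[0,0,0]],
    [[-2,3,0],[0,0,0]],
    [[-2,4,0],[0,0,0]],
    [[0,0,0],[0,0,0]],
    [[0,0,0],[0,0,0]],
  ],
)

```text
time: 30.1
ee_pos: [502.0, -36.0, 183.1]
orientation: [-179.9, -0.1, -68.8]
contact_force: [0.5, -0.2, 0.1]
finger_gap: 0.603
grip_force: 0.0
```

Run:
```python
from h import *
t=sensors.state(); print(t['time'],t['ee_pos'],t['contact_force'],t['finger_gap'])
s=take('wrist','w11');P=cloud(s);z=P[...,2];r=np.hypot(P[...,0]-541.7,P[...,1]+107.5)
for lo,hi in((100.5,104.5),(106,112),(114,121)):
    m=(z>lo)&(z<hi)&(r<22); Q=P[m]; A=np.c_[Q[:,:2]-[541.7,-107.5],np.ones(len(Q))]; print(lo,m.sum(),np.median(z[m]),Q.min(0).round(1),Q.max(0).round(1),'slope',np.linalg.lstsq(A,Q[:,2],rcond=None)[0].round(3))
print('drum',axis(P,(541.7,-107.5),19,50,92,24))
A=take('scene','s11');B=take('side','d11')
def cr(s,u,v): return cv2.resize(s['color'][v-45:v+45,u-60:u+60],(400,300),interpolation=cv2.INTER_CUBIC)
I=np.hstack([cr(A,255,150),cr(B,268,175)])
u,v=proj(s,[[541.7,-107.5,100]])[0].astype(int)
J=np.hstack([cv2.resize(s['color'][max(v-60,0):v+60,u-80:u+80],(400,300)),cv2.resize(A['color'],(400,300))])
cv2.imwrite('pics/c11.png',np.vstack([I,J])[:,:,::-1])
```

```text
30.1 [501.99780783 -36.03268682 183.09151371] [ 0.52730423 -0.16134534  0.11021025] 0.6026999640915881
100.5 717 101.96819986264939 [ 525.1 -124.4  100.5] [559.  -90.8 104.2] slope [ 0.00000e+00 -5.00000e-03  1.01962e+02]
106 514 108.90757652404628 [ 530.1 -119.2  106.2] [554.  -95.9 111.3] slope [3.00000e-03 1.00000e-03 1.08892e+02]
114 226 116.95852853610084 [ 535.5 -113.7  114. ] [ 547.8 -101.6  119.5] slope [ 4.90000e-02 -4.30000e-02  1.16739e+02]
drum (7, array([ 555. , -103.5]), array([ 5.55308e+02, -1.04245e+02, -7.70000e-02,  1.67000e-01]), np.float64(0.36))
```

View pics/c11.png

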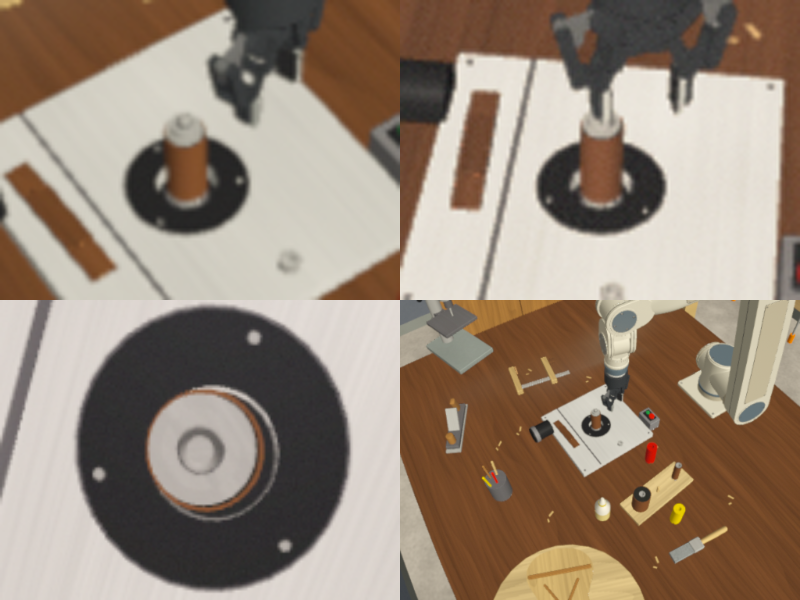

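The final views show the washer flat on the fitted drum: flange top at 102.0 mm, hub top at 108.9 mm and no tilt, so its underside is at 98 mm. The spindle stands out through it, the other drums, nut and clutter are undisturbed, and the gripper is clear. I'll hand in.

```bash
python3 -c "
from cell import hand_in
print(hand_in())"
```

```text
the job is handed in; nothing more can be done
None
```

The middle drum is fully home over the drive key, the clamp washer lies flat on top of it, the nut and the other drums were not touched, and the job is handed in at about 30 s of the 72 s allowed.

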